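Hang the key-blank trolley on the sloping feed rail

ROBOT

A 7-joint arm with a two-finger parallel gripper is mounted at the origin on the work surface. World frame = base frame: x ahead of the robot, y to its left, z up, the work surface at z = 0. Lengths are in m, angles in rad, forces in N, time in s.
With the tool pointing down it reaches from about 0.425 to 0.925 m from the base axis. Payload 6.8 kg.
Tool frame: the origin (TCP) lies at the very end of the fingers, on their centre line; the grasp point (between the pads) lies 19 mm behind it (r.grip_depth is the distance from the TCP to the grasp point, in m); z points along the fingers, y is the direction in which the jaws open and shut (so a half turn about z gives the same grasp; the last joint's range is limited). The gripper opens to 85 mm and grips with 20 to 120 N. Pads are 22 mm wide; open, the fingers measure 114 mm over their backs; the gripper's body (76 mm by 85 mm) begins 54 mm behind the grasp point. The pads swing forward as they close: fully open they stand 13 mm farther back than shut.
Start: joints at [-1.352, 0.477, 0.022, 1.555, -0.011, 1.109, -0.083], TCP at [0.217, 0.639, 0.209] pointing down, gripper open.
Joint ranges: [-2.96, 2.96], [-0.34, 2.1], [-1.41, 1.46], [0.24, 2.44], [-1.37, 4.51], [0.17, 1.92], [-2.96, 2.96]. Speed limits (rad/s): [2.39, 2.39, 3.14, 3.14, 3.14, 3.14, 3.14].

INTERFACE

Orientations are given as a rotation vector (axis times angle).
In Python, from bench import status, eyes, workorder, spotter, r gives the robot as it stands.
- The arm moves only by the tool drive_tool, never from a script. Its argument "commands" is a list of rows, each an object of numbers: "rx", "ry", "rz": the turn, a rotation vector about the world's x, y, z normalised to -1 to 1, where 1 is 8 degrees; "tx", "ty", "tz": the shift along the world's x, y, z normalised to -1 to 1, where 1 is 20 mm; "grip": the closure, from -1 (fully open) to 1 (shut). A call has 1 to 10 rows; each row shifts and turns the commanded pose from where the row before left it; what a row does not reach is not made up. A row lasts 1/8 s, in which the tool goes at most 62.5 mm and 10.7 degrees, less where a joint would pass 70% of its speed; a pose out of reach is approached as far as the arm can. A call with a number of a shift or a turn outside -1 to 1 is refused whole. A call with a gripper value outside its range is refused whole. The fingers move at their own pace and stop on an object; "grip_force" is the grip in N (left out, the last holds). Time passes only in rows, so rows that do not move let the fingers close. It gives the time, the measured TCP pose, the force and the opening at its end, in the units of the state.
- status.get_obs(): the state, without advancing time (a new reading comes with each control period).
- eyes.grab_frame(name): name is "scene" or "top" or "wrist"; returns a dict with "frame" (420x560x3 uint8, blue, green, red), "range_z" (420x560 float32, m along the optical axis (not along the pixel's ray), 0 where there is no reading), "fx", "fy", "cx", "cy" (pixels), "T" (4x4, takes a point from camera to world coordinates); the wrist camera has in their place "T_tool_cam" (4x4, takes a point from camera to tool coordinates, whose origin is the TCP and whose axes are the flange's). Camera axes: x right, y down, z forward; pixel columns grow to the right and rows downward; lengths in m; the calibration is good to about 2 mm. The wrist camera is an equidistant fisheye: a pixel r from the principal point sees the ray r / f radians off the axis. A picture is of the moment at which its call begins: read the wrist's pose just before it.
- workorder.hand_in(): hands the job in, once; it reports no verdict.
Trained networks look in the newest picture that a camera, given by its name, has taken for a name from the list of things; names that differ only in an ending like _2 or _b are one class to them, and where a whole thing is asked for, a point or a joint stands for the part that bears it (a point fixed in the world has none). Each returns a list of dicts, best first, with "confidence" (0 to 1); they miss things now and then, are a little off and sometimes report something else, mostly with a low value. They report only what shows in the picture. A call takes as long as a camera call. They do not tell look-alikes from the thing itself.
- spotter.boxes_of(camera, target): "position" ([column, row] as shares, 0 to 1, of the picture: columns of its width, rows of its height, amid what is visible of it).
- spotter.masks_of(camera, target): "mask" (420x560 bool, what is visible of it) and "position" ([column, row] as shares, 0 to 1, of the picture: columns of its width, rows of its height, amid what is visible of it).
The state is a dict: "clock": time; "joints": joint angles; "qvel": joint speeds; "tau": joint torques, N m; "tcp_pos": TCP position; "orientation": TCP orientation; "contact_force": force on the tool from outside, world axes, zero at the start; "moment": the same for the moment, N m; "grip_width": finger opening in m.
Only numpy, scipy, OpenCV 4.12 (cv2) and the standard library are available. Lean on these libraries where they do the work, as an engineer would, in place of code of your own. Each camera call takes 0.05 s, during which the arm holds its last target.

TASK

Hang the trolley of key blanks by its hook on the upper half of the sloping feed rail: feel for the rail gently, since its clamps are never quite at the marks, and let both wheels bear lightly on the rail while you still hold the trolley. Then let go so that it rolls down by itself, and see that it comes to rest against the rubber stop. Leave the loupe, the brass escutcheon and the enamel bowl where they lie.

Things in the scene. Friction and masses are not known exactly. Their poses are not given: they have to be found in the camera images.
- trolley: Loose key trolley, about 0.25 kg, 160 mm tall, standing on the counter; origin under its middle, z up. Bottom: yellow pod of keys 44 (x) x 72 (y) x 26 mm. A steel leg at x = -10 to -14 mm rises from it to the wheel housing (58 mm long in y). The hook is open to +x: 56 mm of height between pod rim and lip. Its axes are parallel to the stand's when it hangs.
- trolley_tab (a point): Centre of the trolley's red grip tab, 14 (x) x 30 (y) x 44 mm tall, 138 mm above the trolley's underside. It stands on the roof of the wheel housing, whose top is about 116 mm above the underside. Axes as the trolley's.
- trolley_hook (a point): Middle of the running line of the trolley's two white wheels (36 mm apart in y), 48 mm under the tab centre. The line rises 12 degrees to +y like the rail, so it hangs upright. The wheels run between leg (-x side) and lip (+x side), 20 mm free between, 3 mm play each side of the rail. The lip ends 8 mm below the line. With the line 26 mm above rail_mark the hook passes onto the rail sideways wherever the clamps sit.
- feed_stand: Grey steel stand, fixed; origin on the counter, z up, y along its rail. Base 130 x 340 x 8 mm. The bright square rail, 14 mm wide (x), 12 mm thick, rises 12 degrees to +y between a stop plate (y = -0.13 m, 150 mm tall) and a post (y = 0.155 to 0.175 m, up to 166 mm tall). Nothing else stands beside it. The clamps hold it rigidly: over 15 N from the held trolley is too rough.
- rail_mark (a point): Where, by the clamp marks, the middle of the rail's top face should be at the stand's y = 0.07 m, x = 0, 159.9 mm above the counter; a good place to hang the trolley (upper half: y = 0.03 to 0.10 m). The true rail lies up to 11 mm higher or lower and up to 9 mm to either side (x), anew each time; this point does not show it. Axes as the stand's.
- stop_pad (a point): Middle of the black rubber stop's face, at the stand's y = -0.125 m, 72 mm above the counter. Released on the rail, the trolley rolls down freely in about 2 s; at rest against the pad its tab centre is 36 mm uphill of this face (y = -0.089 m) and about 174 mm above the counter, 11 mm more or less as the rail lies.
- loupe: Tortoiseshell loupe lying flat: round lens 60 mm across and 10 mm high, origin under the lens; handle reaches to 97 mm in +x. Leave alone.
- escutcheon: Flat brass door plate, 130 (x) x 42 (y) x 5 mm, origin under its middle. Leave alone.
- bowl: Grey enamel bowl, 110 mm across the rim, 45 mm tall, origin under its middle. Leave alone.
Mind the look-alikes: they are no part of the job. Leave any orange or turquoise look-alike of the trolley alone.

How it is judged:
On the way, in this order (a step that is already met when the one before it is completed fails the run):
1. the trolley hangs on the upper half of the rail, its wheels bearing on the rail, while still held (x of trolley_tab in the frame of feed_stand between -0.018 and 0.018 m and angle between trolley's own z axis and vertical below 0.15 rad and contact force between trolley and feed_stand above 0.5 N and contact force between trolley and feed_stand above 0.8 N and contact force between the fingers and trolley above 2 N and y of trolley_tab in the frame of feed_stand between 0.02 and 0.115 m and z of trolley_tab in the frame of feed_stand between 0.182 and 0.232 m), for 0.2 s.
2. released, the trolley has run down by itself to the rubber stop (x of trolley_tab in the frame of feed_stand between -0.018 and 0.018 m and angle between trolley's own z axis and vertical below 0.15 rad and contact force between trolley and feed_stand above 0.5 N and y of trolley_tab in the frame of feed_stand between -0.099 and -0.084 m and z of trolley_tab in the frame of feed_stand between 0.159 and 0.189 m and linear speed of trolley below 0.02 m/s and contact force between the fingers and trolley below 0.05 N), for 0.2 s.
At the end, for the whole second after the job is handed in: The trolley hangs upright (within 0.15 rad) on the rail, its tab centre within 18 mm of the stand's x = 0 and -0.099 to -0.084 m along y, that is against the rubber stop; it is at rest (under 0.02 m/s), borne by the stand and not held (all of step 2); the robot touches nothing.
It fails at once if the held trolley is pressed on the rail or stand with 15 N or more (contact force between trolley and feed_stand above 15 N and contact force between the fingers and trolley above 0.5 N).
It fails at once if the trolley is led by hand down the lower half of the rail (contact force between trolley and feed_stand above 0.3 N and contact force between the fingers and trolley above 0.3 N and y of trolley_tab in the frame of feed_stand below -0.01 m and x of trolley_tab in the frame of feed_stand between -0.03 and 0.03 m).
It fails at once if the loupe is shifted by more than 15 mm (distance of loupe from where it was at the start of the episode above 0.015 m).
It fails at once if the escutcheon is shifted by more than 15 mm (distance of escutcheon from where it was at the start of the episode above 0.015 m).
It fails at once if the bowl is shifted by more than 15 mm (distance of bowl from where it was at the start of the episode above 0.015 m).
It also fails if it takes over 48 s, if anything falls off the work surface, if the arm or the gripper's body presses on something with over 40 N, if the wrist force passes 120 N, or if a joint passes its speed limit or range.

## Working session

There is one attempt and no reset: what is moved stays moved. The work goes in short steps, Python scripts to look and compute and a tool call to move; the robot and the scene stay as the last step left them, time stands still between calls to the robot, and variables do not carry over. Pictures are saved under pics/ and viewed, and the job is handed in when it is done.

Besides the shell and the picture viewer there is one more tool, called after "Request:" by a JSON object that holds its "api" and its "payload". drive_tool: Moves the arm, as the interface text tells. Scaled input: -1 to 1 covers 20 mm each way for a shift and 8 degrees each way for a turn. Its arguments: {"type":"object","properties":{"commands":{"type":"array","items":{"type":"object","properties":{"rx":{"type":"number"},"ry":{"type":"number"},"rz":{"type":"number"},"tx":{"type":"number"},"ty":{"type":"number"},"tz":{"type":"number"},"grip":{"type":"number"}}}},"grip_force":{"type":"number"}},"required":["commands"]}

```bash
mkdir -p pics; ls; cat > h.py <<'E'
import numpy as np, cv2
from bench import status, eyes, workorder, spotter, r
def st():
    o=status.get_obs(); print({k:np.round(np.array(o[k]),4).tolist() for k in ('clock','tcp_pos','orientation','contact_force','moment','grip_width')}); return o
def pts(f,mask=None):
    z=f['range_z']; v,u=np.indices(z.shape)
    m=z>0
    if mask is not None: m&=mask
    z=z[m];u=u[m];v=v[m]
    P=np.c_[(u-f['cx'])/f['fx']*z,(v-f['cy'])/f['fy']*z,z]
    return P@f['T'][:3,:3].T+f['T'][:3,3],u,v
E
python3 - <<'E'
from h import *
o=st(); print(r.grip_depth)
for c in ('scene','top'):
    f=eyes.grab_frame(c); cv2.imwrite(f'pics/{c}0.png',f['frame']); np.savez(f'/tmp/{c}0.npz',**{k:f[k] for k in ('frame','range_z','fx','fy','cx','cy','T')})
    for t in ('trolley','trolley_tab','feed_stand','loupe','escutcheon','bowl'):
        for d in spotter.masks_of(c,t):
            p,_,_=pts(f,np.array(d['mask'],bool))
            print(c,t,round(d['confidence'],2),np.round(np.array(d['position'])*[560,420]),d['mask'].sum(),np.round(np.median(p,0),3) if len(p) else None, np.round(p.max(0),3) if len(p) else None, np.round(p.min(0),3) if len(p) else None)
E
```

```text
pics
{'clock': 0.0, 'tcp_pos': [0.2165, 0.6387, 0.2076], 'orientation': [-0.5109, -3.0996, 0.0029], 'contact_force': [-0.0264, 0.4338, 0.1171], 'moment': [-0.0163, 0.046, 0.047], 'grip_width': 0.0854}
0.0187
scene trolley 0.88 [350. 231.] 1527 [0.36  0.145 0.074] [0.465 0.232 0.164] [0.17  0.032 0.   ]
scene trolley 0.83 [352. 357.] 2470 [0.585 0.304 0.03 ] [0.62  0.338 0.164] [0.467 0.252 0.001]
scene trolley 0.78 [451. 241.] 1820 [0.233 0.308 0.082] [0.333 0.347 0.165] [0.004 0.254 0.   ]
scene trolley 0.72 [403. 261.] 1857 [0.356 0.266 0.081] [0.433 0.297 0.164] [ 0.255  0.222 -0.   ]
scene trolley 0.59 [362. 289.] 2162 [0.46  0.244 0.05 ] [0.569 0.306 0.164] [ 0.31   0.167 -0.001]
scene trolley_tab 0.96 [350. 233.] 1479 [0.36  0.145 0.082] [0.453 0.207 0.164] [0.232 0.045 0.   ]
scene trolley_tab 0.91 [406. 257.] 1827 [0.357 0.266 0.088] [0.37  0.297 0.164] [ 0.202  0.194 -0.   ]
scene trolley_tab 0.71 [350. 360.] 2446 [0.585 0.304 0.03 ] [0.62  0.338 0.164] [0.482 0.263 0.001]
scene trolley_tab 0.62 [451. 241.] 1832 [0.233 0.308 0.073] [0.333 0.348 0.165] [0.131 0.259 0.   ]
sce
[... 1281 characters left out ...]
 -0.002]
top trolley_tab 0.62 [220. 235.] 677 [0.354 0.132 0.108] [0.383 0.189 0.164] [ 0.322  0.099 -0.004]
top trolley_tab 0.57 [169. 237.] 737 [0.347 0.25  0.029] [0.37  0.315 0.164] [ 0.316  0.223 -0.002]
top feed_stand 0.86 [269. 145.] 7482 [0.575 0.023 0.009] [0.672 0.193 0.175] [ 0.488 -0.158 -0.004]
top loupe 0.94 [277. 218.] 583 [0.399 0.007 0.01 ] [0.478 0.043 0.015] [ 0.364 -0.023 -0.003]
top escutcheon 0.65 [394. 219.] 903 [ 0.405 -0.277  0.005] [ 0.469 -0.251  0.013] [ 0.339 -0.305 -0.001]
top bowl 0.67 [337. 207.] 1653 [ 0.42  -0.143  0.021] [ 0.472 -0.087  0.051] [ 0.365 -0.192 -0.004]
top bowl 0.57 [179. 191.] 830 [0.452 0.232 0.087] [0.496 0.304 0.164] [ 0.423  0.203 -0.005]
```

```bash
python3 - <<'E'
import cv2
a=cv2.imread('pics/scene0.png')[190:410,300:500]; cv2.imwrite('pics/scrop.png',cv2.resize(a,None,fx=2.7,fy=2.7,interpolation=2))
a=cv2.imread('pics/top0.png')[100:330,100:330]; cv2.imwrite('pics/tcrop.png',cv2.resize(a,None,fx=2.6,fy=2.6,interpolation=2))
E
```

```text
(no output)
```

View pics/scene0.png

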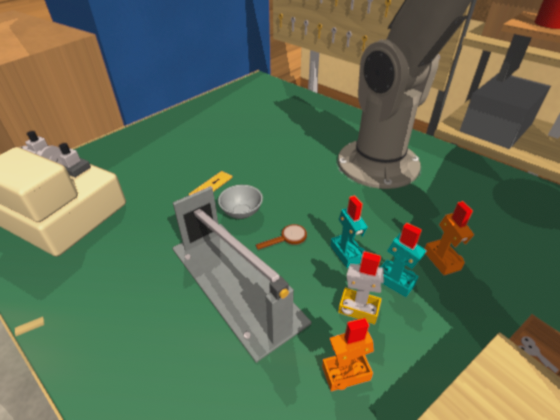

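View pics/top0.png

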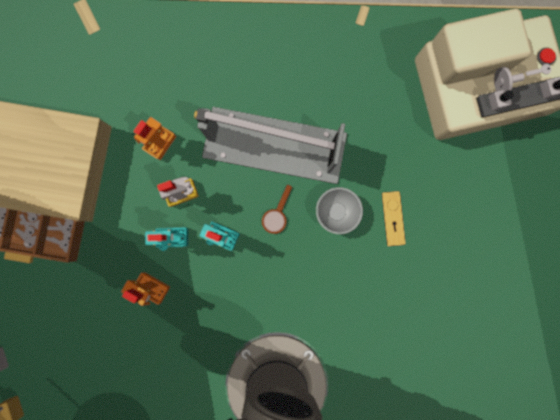

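View pics/scrop.png

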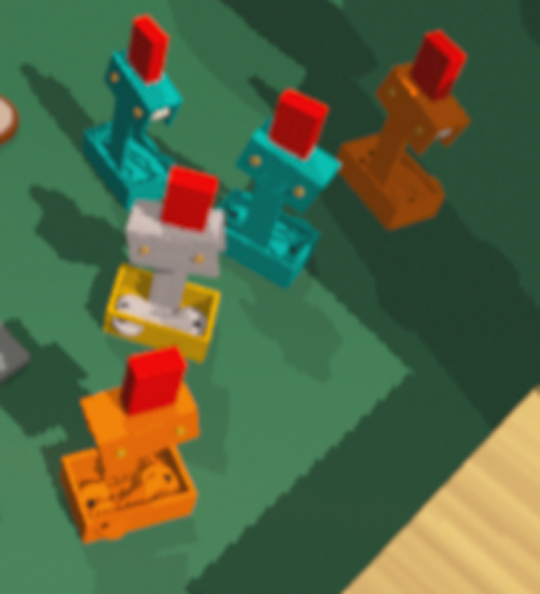

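View pics/tcrop.png

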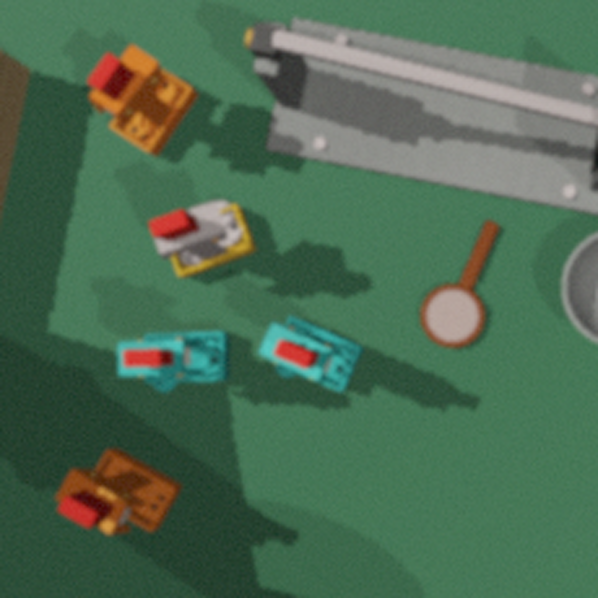

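The real trolley has the grey housing and yellow pod, at scene (362,288) and top (177,190). The things it could be taken for are:
- turquoise at scene (350,232) and (405,259)
- orange at scene (451,240) and (350,357)

Next I measure its pose and the rail.

```bash
python3 - <<'E'
from h import *
class F(dict):pass
L={c:dict(np.load(f'/tmp/{c}0.npz')) for c in ('scene','top')}
for c,f in L.items():
    P,u,v=pts(f)
    col=f['frame'][v,u].astype(int); b,g,rr=col.T
    near=(np.hypot(P[:,0]-.455,P[:,1]-.24)<.07)
    red=near&(rr>140)&(g<60)&(b<70)&(P[:,2]>.11)
    q=P[red]; print(c,'red',red.sum(),np.round(q.min(0),3),np.round(q.max(0),3),np.round(q.mean(0),3))
    top=red&(P[:,2]>.155)
    if top.sum()>10:
        print(' tabtop rect',cv2.minAreaRect((P[top][:,:2]*1000).astype(np.float32)))
    yel=near&(rr>120)&(g>90)&(b<70)&(P[:,2]<.05)&(P[:,2]>.004)
    print(' yellow',yel.sum(),np.round(P[yel].min(0),3),np.round(P[yel].max(0),3),cv2.minAreaRect((P[yel][:,:2]*1000).astype(np.float32)))
    roof=near&(abs(P[:,2]-.116)<.006)&~red
    print(' roof',roof.sum(),cv2.minAreaRect((P[roof][:,:2]*1000).astype(np.float32)))
    leg=near&~red&(P[:,2]>.035)&(P[:,2]<.08)
    print(' leg',leg.sum(),np.round(P[leg].mean(0),3))
    # stand
    base=(abs(P[:,2]-.008)<.004)&(abs(P[:,0]-.58)<.14)&(P[:,1]<.21)&(P[:,1]>-.18)&(abs(rr-g)<25)&(P[:,0]>.47)
    m=np.zeros(f['range_z'].shape,np.uint8); m[v[base],u[base]]=255
    print(' base',base.sum(),cv2.minAreaRect((P[base][:,:2]*1000).astype(np.float32)))
    vis=cv2.resize(f['frame'],None,fx=1,fy=1); vis[m>0]=(255,0,255); cv2.imwrite(f'pics/base_{c}.png',vis)
    np.savez(f'/tmp/p_{c}.npz',P=P,u=u,v=v,col=col)
E
```

```text
scene red 341 [0.446 0.23  0.121] [0.467 0.259 0.164] [0.459 0.246 0.147]
 tabtop rect ((455.0096740722656, 244.656494140625), (13.756896018981934, 28.32622718811035), 23.65557861328125)
 yellow 509 [0.421 0.203 0.004] [0.488 0.285 0.031] ((454.7273254394531, 244.029052734375), (46.69429016113281, 73.42082977294922), 22.31774139404297)
 roof 318 ((456.83087158203125, 239.85580444335938), (29.59601593017578, 59.301124572753906), 20.356477737426758)
 leg 73 [0.446 0.24  0.045]
 base 5876 ((561.0588989257812, 17.800735473632812), (346.9844055175781, 164.7263946533203), 80.04621887207031)
top red 56 [0.447 0.229 0.155] [0.464 0.253 0.164] [0.455 0.239 0.159]
 tabtop rect ((455.236083984375, 240.912353515625), (11.025921821594238, 25.36702537536621), 19.118396759033203)
 yellow 104 [0.423 0.203 0.004] [0.489 0.275 0.03 ] ((455.15234375, 243.272705078125), (43.389591217041016, 72.6900863647461), 21.862234115600586)
 roof 170 ((457.4237365722656, 238.29452514648438), (27.65802001953125, 57.063011169433594), 23.15757942199707)
 leg 39 [0.444 0.235 0.059]
 base 5448 ((563.6507568359375, 14.69744873046875), (351.0940246582031, 164.6168975830078), 80.5836410522461)
```

```bash
python3 - <<'E'
from h import *
from scipy.optimize import least_squares
for c in ('scene','top'):
    d=np.load(f'/tmp/p_{c}.npz'); P,u,v,col=d['P'],d['u'],d['v'],d['col']
    b,g,rr=col.T
    base=(abs(P[:,2]-.007)<.005)&(abs(P[:,0]-.58)<.14)&(P[:,1]<.21)&(P[:,1]>-.18)&(abs(rr-g)<22)&(P[:,0]>.47)
    m=np.zeros((420,560),np.uint8); m[v[base],u[base]]=255
    m=cv2.morphologyEx(m,cv2.MORPH_OPEN,np.ones((3,3),np.uint8))
    n,lab,s,_=cv2.connectedComponentsWithStats(m); 
    keep=base&(m[v,u]>0)
    print(c,cv2.minAreaRect((P[keep][:,:2]*1000).astype(np.float32)))
    vis=np.load(f'/tmp/{c}0.npz')['frame'].copy(); vis[m>0]=(255,0,255); 
    # rail candidates
    a=np.radians(-10); R=np.array([[np.cos(a),-np.sin(a)],[np.sin(a),np.cos(a)]])
    q=(P[:,:2]-[.57,.018])@R
    rail=(abs(q[:,0])<.03)&(q[:,1]>-.12)&(q[:,1]<.15)&(P[:,2]>.09)&(P[:,2]<.2)&(rr>90)
    vis[v[rail],u[rail]]=(0,255,255)
    cv2.imwrite(f'pics/base_{c}.png',np.hstack([vis[60:400,120:400]]*1) if 0 else vis)
    Q=np.c_[q,P[:,2]]
    hi=(P[:,2]>.02)&(abs(q[:,0])<.09)&(abs(q[:,1])<.2)
    Qh=Q[hi]
    for lo,h2 in ((-.2,-.115),(.14,.2)):
        k=Qh[(Qh[:,1]>lo)&(Qh[:,1]<h2)]; print(' end',lo,len(k),np.round(np.percentile(k,[2,50,98],axis=0),4).tolist())
    for y0 in np.arange(-.1,.14,.03):
        k=Q[rail&(abs(q[:,1]-y0)<.015)]
        if len(k)>3: print('  y',round(y0,2),len(k),np.round(np.percentile(k,[5,50,95],axis=0),4)[:, [0,2]].tolist(), 'dz mark', np.round(np.median(k[:,2]-(.1599+np.tan(np.radians(12))*(k[:,1]-.07))),4), np.round(np.percentile(k[:,2]-(.1599+np.tan(np.radians(12))*(k[:,1]-.07)),90),4))
E
```

```text
scene ((579.234619140625, 18.42462158203125), (339.5966491699219, 129.09683227539062), 80.1721420288086)
 end -0.2 1763 [[-0.0803, -0.1649, 0.0239], [0.0156, -0.1378, 0.1023], [0.0529, -0.1296, 0.1527]]
 end 0.14 1477 [[-0.0115, 0.1457, 0.024], [0.0149, 0.1651, 0.1131], [0.0303, 0.1713, 0.1735]]
  y -0.1 67 [[0.0039, 0.1163], [0.0116, 0.1226], [0.0169, 0.1256]] dz mark -0.0012 -0.0001
  y -0.07 77 [[0.0038, 0.1213], [0.0123, 0.1287], [0.0168, 0.1322]] dz mark -0.0012 -0.0001
  y -0.04 85 [[0.0041, 0.1266], [0.0122, 0.1349], [0.0166, 0.1386]] dz mark -0.0014 -0.0
  y -0.01 90 [[0.0041, 0.1325], [0.0123, 0.1412], [0.0165, 0.1449]] dz mark -0.0012 -0.0001
  y 0.02 102 [[0.0041, 0.1392], [0.0128, 0.1473], [0.0166, 0.1516]] dz mark -0.0014 0.0
  y 0.05 112 [[0.004, 0.1459], [0.0121, 0.1538], [0.0166, 0.1575]] dz mark -0.0012 -0.0003
  y 0.08 125 [[0.0039, 0.1514], [0.0125, 0.1605], [0.0166, 0.1641]] dz mark -0.0015 -0.0002
  y 0.11 135 [[0.0038, 0.1577], [0.0126, 0.1662], [0.0164, 0.1704]] dz mark -0.0014 -0.0002
  y 0.14 173 [[0.0034, 0.1432], [0.013, 0.1711], [0.0222, 0.1751]] dz mark -
[... 425 characters left out ...]
1204], [0.01, 0.1258], [0.017, 0.1307]] dz mark -0.0043 -0.0014
  y -0.04 100 [[0.0045, 0.126], [0.0102, 0.1324], [0.0178, 0.1369]] dz mark -0.0036 -0.0013
  y -0.01 103 [[0.0043, 0.1339], [0.0099, 0.1388], [0.0175, 0.1436]] dz mark -0.0037 -0.0013
  y 0.02 106 [[0.0042, 0.138], [0.01, 0.1452], [0.0173, 0.1506]] dz mark -0.0039 -0.001
  y 0.05 105 [[0.004, 0.146], [0.0097, 0.1521], [0.017, 0.1557]] dz mark -0.0035 -0.0016
  y 0.08 108 [[0.0042, 0.1514], [0.0094, 0.1583], [0.0166, 0.1619]] dz mark -0.0037 -0.002
  y 0.11 112 [[0.0038, 0.1581], [0.0098, 0.1643], [0.0171, 0.1688]] dz mark -0.004 -0.0016
  y 0.14 105 [[-0.0065, 0.1392], [0.0094, 0.1695], [0.0211, 0.1742]] dz mark -0.0041 -0.0019
```

View pics/base_scene.png

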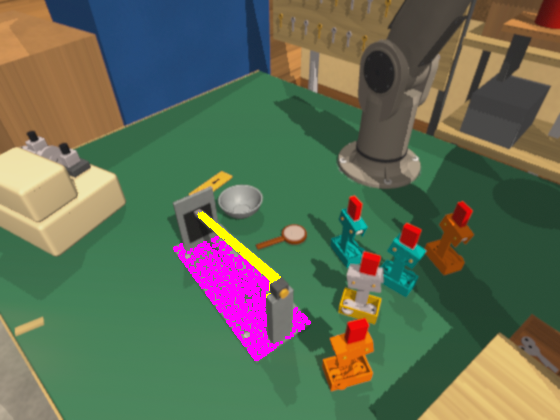

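View pics/base_top.png

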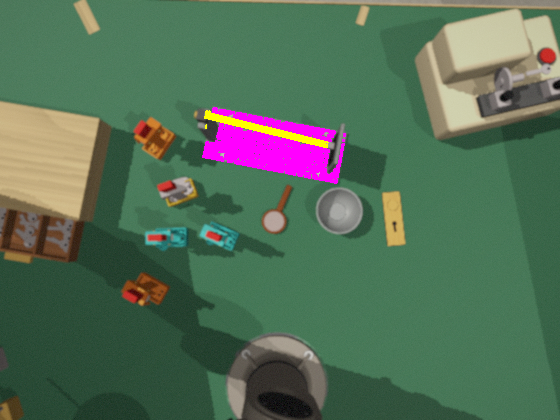

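```bash
python3 - <<'E'
import numpy as np
for c in ('scene','top'):
    d=np.load(f'/tmp/p_{c}.npz'); P=d['P']
    a=np.array([.2165,.6387]);b=np.array([.455,.2435]); t=(b-a)/np.linalg.norm(b-a); q=P[:,:2]-a; s=q@t; l=q@[-t[1],t[0]]
    for s0 in np.arange(0,.5,.05):
        k=P[(abs(s-s0)<.025)&(abs(l)<.09)&(P[:,2]<.6),2]
        print(c,round(s0,2),len(k),np.round(k.max(),3) if len(k) else None)
    k=P[(np.hypot(P[:,0]-.5,P[:,1]-.1)<.06)|(abs(P[:,0]-.5)<.03)&(abs(P[:,1]-.15)<.03)]; print('counter z',np.median(k[:,2]))
E
```

```text
scene 0.0 0 None
scene 0.05 0 None
scene 0.1 694 0.045
scene 0.15 1965 0.055
scene 0.2 1515 0.079
scene 0.25 2185 0.079
scene 0.3 2230 0.006
scene 0.35 2357 0.117
scene 0.4 3122 0.164
scene 0.45 1773 0.164
counter z 0.0024449251830687135
top 0.0 1359 0.005
top 0.05 1495 0.054
top 0.1 1542 0.056
top 0.15 1588 0.054
top 0.2 1696 0.078
top 0.25 1856 0.08
top 0.3 1506 0.006
top 0.35 1280 0.116
top 0.4 1495 0.164
top 0.45 1428 0.164
counter z 0.0005316117420237632
```

Request:
{"api": "drive_tool", "payload": {"commands": [{"tx": 0.6, "ty": -0.99, "tz": 0.2, "rz": -0.31, "grip": -0.2}, {"tx": 0.6, "ty": -0.99, "tz": 0.2, "rz": -0.31, "grip": -0.2}, {"tx": 0.6, "ty": -0.99, "tz": 0.2, "rz": -0.31, "grip": -0.2}, {"tx": 0.6, "ty": -0.99, "tz": 0.2, "rz": -0.31, "grip": -0.2}, {"tx": 0.6, "ty": -0.99, "tz": 0.2, "rz": -0.31, "grip": -0.2}, {"tx": 0.6, "ty": -0.99, "tz": 0.2, "rz": -0.31, "grip": -0.2}, {"tx": 0.6, "ty": -0.99, "tz": 0.2, "rz": -0.31, "grip": -0.2}, {"tx": 0.6, "ty": -0.99, "tz": 0.2, "rz": -0.31, "grip": -0.2}, {"tx": 0.6, "ty": -0.99, "tz": 0.2, "rz": -0.31, "grip": -0.2}, {"tx": 0.6, "ty": -0.99, "tz": 0.2, "rz": -0.31, "grip": -0.2}], "grip_force": 40}}

```text
validation failed for argument at $.co...
```

Request:
{"api": "drive_tool", "payload": {"commands": [{"tx": 0.6, "ty": -0.99, "rz": -0.31, "grip": -0.2}, {"tx": 0.6, "ty": -0.99, "rz": -0.31, "grip": -0.2}, {"tx": 0.6, "ty": -0.99, "rz": -0.31, "grip": -0.2}, {"tx": 0.6, "ty": -0.99, "rz": -0.31, "grip": -0.2}, {"tx": 0.6, "ty": -0.99, "rz": -0.31, "grip": -0.2}, {"tx": 0.6, "ty": -0.99, "rz": -0.31, "grip": -0.2}, {"tx": 0.6, "ty": -0.99, "rz": -0.31, "grip": -0.2}, {"tx": 0.6, "ty": -0.99, "rz": -0.31, "grip": -0.2}, {"tx": 0.55, "ty": -0.9, "rz": -0.31, "grip": -0.2}, {"grip": -0.2}]}}

```text
validation failed for argument at $.co...
```

```bash
python3 - <<'E'
from h import *
from scipy.spatial.transform import Rotation as Ro
o=st(); R=Ro.from_rotvec(o['orientation']).as_matrix(); print('tool y deg',np.degrees(np.arctan2(R[1,1],R[0,1])),'z',R[:,2])
print(np.round(o['joints'],3))
f=eyes.grab_frame('wrist'); cv2.imwrite('pics/w1.png',f['frame'])
# project expected tab top to wrist image
Tc=np.array(f['T_tool_cam']); 
for z in (.16,.116):
  for off in ((0,0),(7,15),(7,-15),(-7,15),(-7,-15)):
    a=np.radians(22); p=np.array([.455,.2432])+np.array([[np.cos(a),-np.sin(a)],[np.sin(a),np.cos(a)]])@np.array(off)/1000
    pt=R.T@(np.r_[p,z]-o['tcp_pos']); pc=np.linalg.inv(Tc)@np.r_[pt,1]
    th=np.arctan2(np.hypot(pc[0],pc[1]),pc[2]); n=np.hypot(pc[0],pc[1]); print(z,off,np.round([f['cx']+f['fx']*th*pc[0]/n,f['cy']+f['fy']*th*pc[1]/n]))
E
```

```text
{'clock': 0.7, 'tcp_pos': [0.2167, 0.6393, 0.2087], 'orientation': [-0.5111, -3.0997, -0.0002], 'contact_force': [0.3359, 0.7377, 0.2109], 'moment': [0.0017, 0.0679, -0.0035], 'grip_width': 0.0853}
tool y deg 71.27521906539668 z [-1.62189082e-05  1.46521922e-04 -9.99999989e-01]
[-1.352  0.477  0.022  1.555 -0.012  1.109 -0.083]
0.16 (0, 0) [ 75. 452.]
0.16 (7, 15) [ 82. 453.]
0.16 (7, -15) [ 75. 456.]
0.16 (-7, 15) [ 75. 447.]
0.16 (-7, -15) [ 68. 450.]
0.116 (0, 0) [ 86. 431.]
0.116 (7, 15) [ 93. 432.]
0.116 (7, -15) [ 85. 436.]
0.116 (-7, 15) [ 86. 426.]
0.116 (-7, -15) [ 78. 431.]
```

View pics/w1.png

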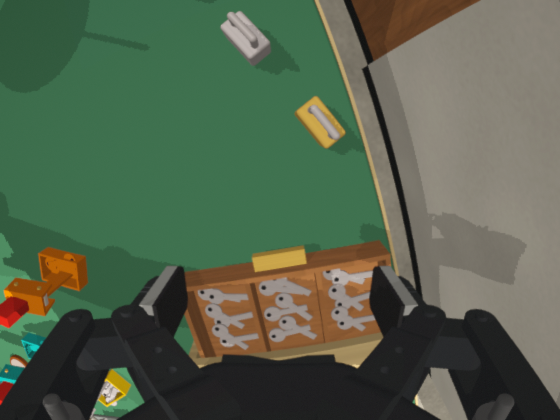

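The call was refused, possibly because each row needs all seven fields, so I'll try with all of them. The wrist picture shows the open fingers over the key tray, clear of everything.

Request:
{"api": "drive_tool", "payload": {"commands": [{"tx": 0.6, "ty": -0.99, "tz": 0.2, "rx": 0, "ry": 0, "rz": -0.31, "grip": -0.2}], "grip_force": 40}}

```text
clock: 0.88
tcp_pos: [0.2272, 0.6199, 0.2121]
orientation: [-0.576, -3.087, 0.0]
contact_force: [1.3, -0.0, 0.0]
grip_width: 0.0695
```

Request:
{"api": "drive_tool", "payload": {"commands": [{"tx": 0.6, "ty": -0.99, "tz": 0.2, "rx": 0, "ry": 0, "rz": -0.31, "grip": -0.2}, {"tx": 0.6, "ty": -0.99, "tz": 0.2, "rx": 0, "ry": 0, "rz": -0.31, "grip": -0.2}, {"tx": 0.6, "ty": -0.99, "tz": 0.2, "rx": 0, "ry": 0, "rz": -0.31, "grip": -0.2}, {"tx": 0.6, "ty": -0.99, "tz": 0.2, "rx": 0, "ry": 0, "rz": -0.31, "grip": -0.2}, {"tx": 0.6, "ty": -0.99, "tz": 0.2, "rx": 0, "ry": 0, "rz": -0.31, "grip": -0.2}, {"tx": 0.6, "ty": -0.99, "tz": 0.2, "rx": 0, "ry": 0, "rz": -0.31, "grip": -0.2}, {"tx": 0.6, "ty": -0.99, "tz": 0.2, "rx": 0, "ry": 0, "rz": -0.31, "grip": -0.2}, {"tx": 0.6, "ty": -0.99, "tz": 0.2, "rx": 0, "ry": 0, "rz": -0.31, "grip": -0.2}, {"tx": 0.6, "ty": -0.99, "tz": 0.2, "rx": 0, "ry": 0, "rz": -0.31, "grip": -0.2}], "grip_force": 40}}

```text
clock: 2.0
tcp_pos: [0.3375, 0.44, 0.2489]
orientation: [1.169, 2.916, 0.0]
contact_force: [0.5, -0.1, -0.1]
grip_width: 0.0512
```

Request:
{"api": "drive_tool", "payload": {"commands": [{"tx": 0.6, "ty": -0.99, "tz": 0, "rx": 0, "ry": 0, "rz": -0.31, "grip": -0.2}, {"tx": 0.6, "ty": -0.99, "tz": 0, "rx": 0, "ry": 0, "rz": -0.31, "grip": -0.2}, {"tx": 0.6, "ty": -0.99, "tz": 0, "rx": 0, "ry": 0, "rz": -0.31, "grip": -0.2}, {"tx": 0.6, "ty": -0.99, "tz": 0, "rx": 0, "ry": 0, "rz": -0.31, "grip": -0.2}, {"tx": 0.6, "ty": -0.99, "tz": 0, "rx": 0, "ry": 0, "rz": -0.31, "grip": -0.2}, {"tx": 0.6, "ty": -0.99, "tz": 0, "rx": 0, "ry": 0, "rz": -0.31, "grip": -0.2}, {"tx": 0.6, "ty": -0.99, "tz": 0, "rx": 0, "ry": 0, "rz": -0.31, "grip": -0.2}, {"tx": 0.55, "ty": -0.9, "tz": 0, "rx": 0, "ry": 0, "rz": -0.31, "grip": -0.2}, {"tx": 0, "ty": 0, "tz": 0, "rx": 0, "ry": 0, "rz": -0.31, "grip": -0.2}, {"tx": 0, "ty": 0, "tz": 0, "rx": 0, "ry": 0, "rz": 0, "grip": -0.2}], "grip_force": 40}}

```text
clock: 3.25
tcp_pos: [0.432, 0.2842, 0.2486]
orientation: [-1.709, -2.636, -0.0]
contact_force: [-0.2, -0.4, 0.3]
grip_width: 0.0516
```

```bash
cat > w.py <<'E'
from h import *
from scipy.spatial.transform import Rotation as Ro
def wr(name):
    o=st(); R=Ro.from_rotvec(o['orientation']).as_matrix(); print('tool y deg',np.degrees(np.arctan2(R[1,1],R[0,1])),'z',np.round(R[:,2],4))
    f=eyes.grab_frame('wrist'); cv2.imwrite(f'pics/{name}.png',f['frame'])
    z=f['range_z']; v,u=np.indices(z.shape); 
    dx=(u-f['cx'])/f['fx']; dy=(v-f['cy'])/f['fy']; th=np.hypot(dx,dy)+1e-9
    d=np.stack([np.sin(th)*dx/th,np.sin(th)*dy/th,np.cos(th)],-1)
    P=d/d[...,2:]*z[...,None]
    T=np.array(f['T_tool_cam']); P=P@T[:3,:3].T+T[:3,3]; P=P@R.T+np.array(o['tcp_pos'])
    return o,R,f,P,(z>0)&(th<1.4)
E
python3 - <<'E'
from w import *
o,R,f,P,ok=wr('w2')
b,g,rr=[f['frame'][...,i].astype(int) for i in range(3)]
near=ok&(np.hypot(P[...,0]-.455,P[...,1]-.2435)<.06)
red=near&(rr>120)&(g<60)&(b<70)
q=P[red]; print(red.sum(),q.min(0),q.max(0))
t=red&(P[...,2]>.152); print(cv2.minAreaRect((P[t][:,:2]*1000).astype(np.float32)),P[t][:,2].mean())
y=near&(rr>110)&(g>80)&(b<70)&(P[...,2]<.05); print(cv2.minAreaRect((P[y][:,:2]*1000).astype(np.float32)))
E
```

```text
{'clock': 3.25, 'tcp_pos': [0.432, 0.2842, 0.2486], 'orientation': [-1.7088, -2.6361, -0.0002], 'contact_force': [-0.2321, -0.3791, 0.2996], 'moment': [0.097, 0.0113, -0.0169], 'grip_width': 0.0516}
tool y deg 24.093464771981164 z [ 0.e+00  1.e-04 -1.e+00]
628 [0.44284221 0.22936334 0.12197805] [0.46391643 0.25998542 0.1604765 ]
((453.34210205078125, 244.2180633544922), (12.395904541015625, 29.833568572998047), 21.69209861755371) 0.1583121878482746
((455.6841125488281, 238.92141723632812), (47.89604568481445, 83.32259368896484), 21.686023712158203)
```

View pics/w2.png

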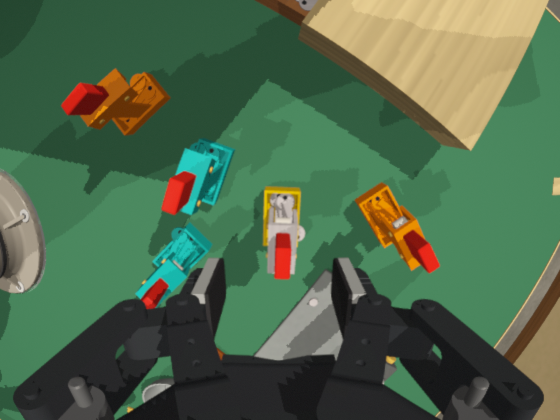

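The crop shows the grey-and-yellow trolley at (283,235), with its wheel on the right (+x) side, the red tab at (283,255), and free room between the fingers. I'll align and go down.

Request:
{"api": "drive_tool", "payload": {"commands": [{"tx": 0.56, "ty": -1, "tz": 0, "rx": 0, "ry": 0, "rz": -0.27, "grip": -0.2}, {"tx": 0.56, "ty": -1, "tz": -0.5, "rx": 0, "ry": 0, "rz": 0, "grip": -0.2}, {"tx": 0, "ty": 0, "tz": -1, "rx": 0, "ry": 0, "rz": 0, "grip": -0.2}, {"tx": 0, "ty": 0, "tz": -1, "rx": 0, "ry": 0, "rz": 0, "grip": -0.2}, {"tx": 0, "ty": 0, "tz": 0, "rx": 0, "ry": 0, "rz": 0, "grip": -0.2}], "grip_force": 40}}

```text
clock: 3.92
tcp_pos: [0.4537, 0.243, 0.1975]
orientation: [-1.759, -2.603, 0.005]
contact_force: [-0.3, -0.6, 0.2]
grip_width: 0.0513
```

```bash
python3 - <<'E'
from w import *
o,R,f,P,ok=wr('w3')
b,g,rr=[f['frame'][...,i].astype(int) for i in range(3)]
near=ok&(np.hypot(P[...,0]-.455,P[...,1]-.2435)<.06)
red=near&(rr>120)&(g<60)&(b<70)
t=red&(P[...,2]>.152); print(cv2.minAreaRect((P[t][:,:2]*1000).astype(np.float32)),P[t][:,2].mean())
E
```

```text
{'clock': 3.925, 'tcp_pos': [0.4537, 0.243, 0.1975], 'orientation': [-1.7587, -2.6026, 0.0049], 'contact_force': [-0.3342, -0.6022, 0.2095], 'moment': [-0.0445, 0.0142, -0.032], 'grip_width': 0.0513}
tool y deg 21.904378678169557 z [-0.0021 -0.0023 -1.    ]
((431.3765869140625, 233.75146484375), (62.964595794677734, 29.052305221557617), 24.8215274810791) 0.15865966700555617
```

View pics/w3.png

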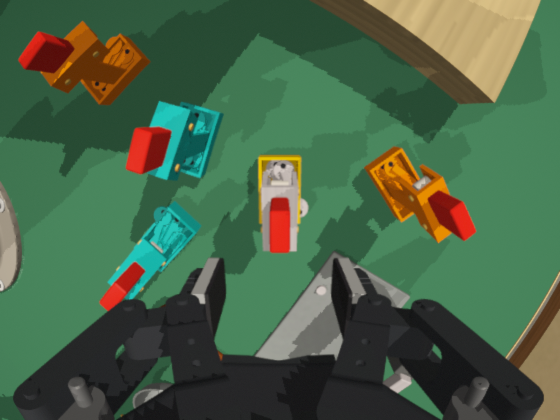

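Request:
{"api": "drive_tool", "payload": {"commands": [{"tx": 0.03, "ty": 0.03, "tz": -0.9, "rx": 0, "ry": 0, "rz": 0, "grip": -0.2}, {"tx": 0, "ty": 0, "tz": -0.9, "rx": 0, "ry": 0, "rz": 0, "grip": -0.2}, {"tx": 0, "ty": 0, "tz": -0.9, "rx": 0, "ry": 0, "rz": 0, "grip": -0.2}, {"tx": 0, "ty": 0, "tz": -0.87, "rx": 0, "ry": 0, "rz": 0, "grip": -0.2}, {"tx": 0, "ty": 0, "tz": 0, "rx": 0, "ry": 0, "rz": 0, "grip": 0}, {"tx": 0, "ty": 0, "tz": 0, "rx": 0, "ry": 0, "rz": 0, "grip": 0.4}, {"tx": 0, "ty": 0, "tz": 0, "rx": 0, "ry": 0, "rz": 0, "grip": 1}, {"tx": 0, "ty": 0, "tz": 0, "rx": 0, "ry": 0, "rz": 0, "grip": 1}, {"tx": 0, "ty": 0, "tz": 0, "rx": 0, "ry": 0, "rz": 0, "grip": 1}], "grip_force": 40}}

```text
clock: 5.1
tcp_pos: [0.4554, 0.2457, 0.1285]
orientation: [1.757, 2.604, 0.003]
contact_force: [-0.9, -0.3, 6.3]
grip_width: 0.0124
```

```bash
python3 - <<'E'
from w import *
o,R,f,P,ok=wr('w4')
E
```

```text
{'clock': 5.1, 'tcp_pos': [0.4554, 0.2457, 0.1285], 'orientation': [1.7568, 2.6039, 0.003], 'contact_force': [-0.8519, -0.328, 6.2671], 'moment': [-0.19, 0.255, -0.0363], 'grip_width': 0.0124}
tool y deg 21.98595393629856 z [ 0.0014  0.0013 -1.    ]
```

View pics/w4.png

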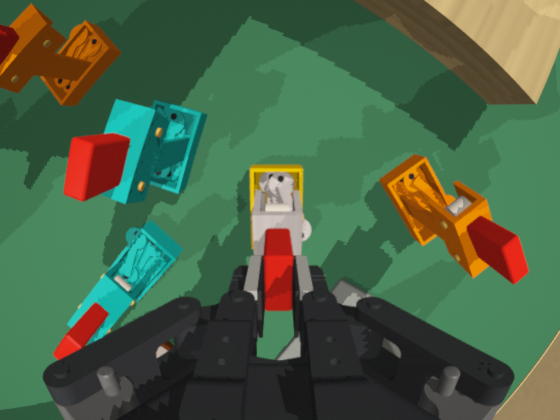

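Request:
{"api": "drive_tool", "payload": {"commands": [{"tx": 0, "ty": 0, "tz": 0.5, "rx": 0, "ry": 0, "rz": 0, "grip": 1}, {"tx": 0, "ty": 0, "tz": 0.8, "rx": 0, "ry": 0, "rz": 0, "grip": 1}, {"tx": 0, "ty": 0, "tz": 0.8, "rx": 0, "ry": 0, "rz": 0, "grip": 1}, {"tx": 0, "ty": 0, "tz": 0.8, "rx": 0, "ry": 0, "rz": 0, "grip": 1}, {"tx": 0, "ty": 0, "tz": 0.8, "rx": 0, "ry": 0, "rz": 0, "grip": 1}, {"tx": 0, "ty": 0, "tz": 0.6, "rx": 0, "ry": 0, "rz": 0, "grip": 1}, {"tx": 0, "ty": 0, "tz": 0.5, "rx": 0, "ry": 0, "rz": 0, "grip": 1}, {"tx": 0, "ty": 0, "tz": 0, "rx": 0, "ry": 0, "rz": 0, "grip": 1}], "grip_force": 40}}

```text
clock: 6.15
tcp_pos: [0.455, 0.2455, 0.2239]
orientation: [1.757, 2.604, 0.002]
contact_force: [0.8, -1.1, -3.0]
grip_width: 0.0128
```

```bash
python3 - <<'E'
from w import *
o,R,f,P,ok=wr('w5')
f=eyes.grab_frame('scene'); cv2.imwrite('pics/s5.png',f['frame'])
p,u,v=pts(f); col=f['frame'][v,u].astype(int); b,g,rr=col.T
n=(np.hypot(p[:,0]-.456,p[:,1]-.245)<.06)
red=n&(rr>140)&(g<60)&(b<70)&(p[:,2]>.2); print(p[red].min(0),p[red].max(0))
yel=n&(rr>120)&(g>90)&(b<70)&(p[:,2]<.15)&(p[:,2]>.05); print(p[yel].min(0),p[yel].max(0),cv2.minAreaRect((p[yel][:,:2]*1000).astype(np.float32)))
# fit roof plane
roof=n&(abs(p[:,2]-.215)<.008)&~red&(abs(rr-g)<40); 
q=p[roof]; A=np.c_[q[:,:2]-q[:,:2].mean(0),np.ones(len(q))]; print(len(q),np.linalg.lstsq(A,q[:,2],rcond=None)[0])
E
```

```text
{'clock': 6.15, 'tcp_pos': [0.455, 0.2455, 0.2239], 'orientation': [1.7567, 2.6042, 0.002], 'contact_force': [0.7603, -1.0955, -2.9868], 'moment': [-0.0382, 0.0103, 0.0049], 'grip_width': 0.0128}
tool y deg 21.996517668329762 z [ 1.e-03  9.e-04 -1.e+00]
[0.45599367 0.2316632  0.21532184] [0.46671194 0.25936076 0.25775468]
[0.42171456 0.20478299 0.09590726] [0.48818976 0.28488085 0.12502571] ((454.6077880859375, 243.33624267578125), (45.724143981933594, 71.97154998779297), 22.46449089050293)
327 [-0.13786734  0.11759133  0.21193542]
```

View pics/s5.png

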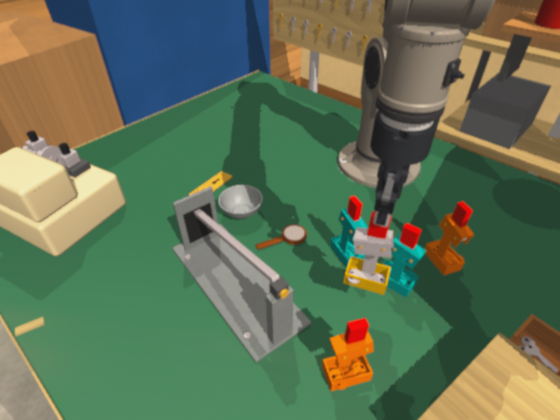

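Request:
{"api": "drive_tool", "payload": {"commands": [{"tx": 0.59, "ty": -0.93, "tz": 0.1, "rx": 0, "ry": 0, "rz": -0.5, "grip": 1}, {"tx": 0.59, "ty": -0.93, "tz": 0, "rx": 0, "ry": 0, "rz": -0.5, "grip": 1}, {"tx": 0.59, "ty": -0.93, "tz": 0, "rx": 0, "ry": 0, "rz": -0.5, "grip": 1}, {"tx": 0.59, "ty": -0.93, "tz": 0, "rx": 0, "ry": 0, "rz": -0.5, "grip": 1}, {"tx": 0.59, "ty": -0.93, "tz": 0, "rx": 0, "ry": 0, "rz": -0.5, "grip": 1}, {"tx": 0.59, "ty": -0.93, "tz": 0, "rx": 0, "ry": 0, "rz": -0.5, "grip": 1}, {"tx": 0.59, "ty": -0.93, "tz": 0, "rx": 0, "ry": 0, "rz": -0.5, "grip": 1}, {"tx": 0.59, "ty": -0.93, "tz": 0, "rx": 0, "ry": 0, "rz": -0.5, "grip": 1}, {"tx": 0, "ty": 0, "tz": 0, "rx": 0, "ry": 0, "rz": 0, "grip": 1}, {"tx": 0, "ty": 0, "tz": 0, "rx": 0, "ry": 0, "rz": 0, "grip": 1}], "grip_force": 40}}

```text
clock: 7.5
tcp_pos: [0.5489, 0.0971, 0.225]
orientation: [-2.405, -2.02, 0.0]
contact_force: [0.3, 0.3, -1.4]
grip_width: 0.0126
```

```bash
cat > m.py <<'E'
from w import *
def meas(tag,off=.09):
    o,R,f,P,ok=wr('w'+tag)
    c=np.array(o['tcp_pos'])
    a=np.radians(-9.87); S=np.array([[np.cos(a),-np.sin(a)],[np.sin(a),np.cos(a)]])
    print('tcp in stand',np.round((c[:2]-[.5798,.018])@S,4))
    for cam in ('scene','top'):
        f=eyes.grab_frame(cam); cv2.imwrite(f'pics/{cam}{tag}.png',f['frame'])
        p,u,v=pts(f); col=f['frame'][v,u].astype(int); b,g,rr=col.T
        q=np.c_[(p[:,:2]-[.5798,.018])@S,p[:,2]]; k=(c[:2]-[.5798,.018])@S
        n=(np.hypot(q[:,0]-k[0],q[:,1]-k[1])<.06)
        red=n&(rr>130)&(g<60)&(b<70)&(p[:,2]>.15)
        if red.sum(): print(cam,'red',red.sum(),np.round(q[red].min(0),4),np.round(q[red].max(0),4))
        yel=n&(rr>110)&(g>80)&(b<80)&(p[:,2]<.15)&(p[:,2]>.03)
        if yel.sum()>10: print(cam,'yel',yel.sum(),np.round(q[yel].min(0),4),np.round(q[yel].max(0),4),cv2.minAreaRect((q[yel][:,:2]*1000).astype(np.float32)))
        rail=(abs(q[:,0])<.025)&(q[:,1]>-.1)&(q[:,1]<.02)&(p[:,2]>.09)&(rr>90)
        if rail.sum()>10: print(cam,'rail x',np.round(np.percentile(q[rail][:,0],[3,97]),4),'dz',np.round(np.percentile(q[rail][:,2]-.1599-.21256*(q[rail][:,1]-.07),[50,75,95]),4))
E
python3 -c "
from m import *
meas('6')"
```

```text
{'clock': 7.5, 'tcp_pos': [0.5489, 0.0971, 0.225], 'orientation': [-2.4053, -2.0198, 0.0003], 'contact_force': [0.3454, 0.2663, -1.398], 'moment': [0.0228, 0.0259, -0.0291], 'grip_width': 0.0126}
tool y deg -9.957622896020888 z [-6.e-04  4.e-04 -1.e+00]
tcp in stand [-0.0441  0.0726]
scene red 176 [-0.0515  0.0709  0.2198] [-0.037   0.0872  0.2601]
scene yel 390 [-0.068   0.0347  0.0984] [-0.0234  0.1084  0.1391] ((-45.97746276855469, 71.37249755859375), (43.197509765625, 74.66658020019531), 2.6644034385681152)
scene rail x [-0.0063  0.0072] dz [-0.0008 -0.0002  0.0006]
top yel 104 [-0.067   0.0357  0.096 ] [-0.0233  0.0658  0.1256] ((-45.11064910888672, 50.709747314453125), (30.011474609375, 43.69843292236328), 89.7335433959961)
top rail x [-0.0054  0.008 ] dz [-0.0034 -0.002  -0.0004]
```

View pics/scene6.png

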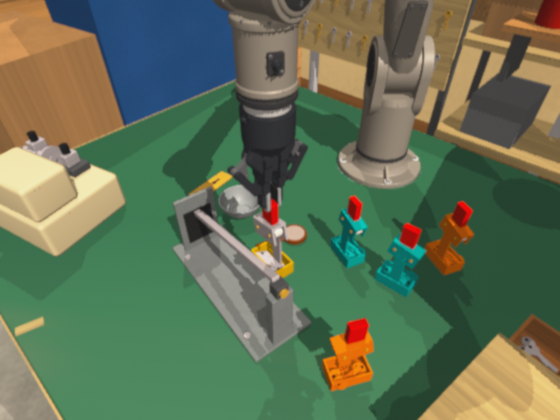

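View pics/w6.png

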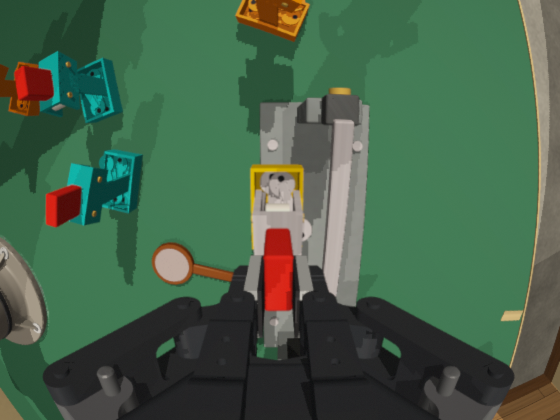

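Trolley and rail are parallel, the hook (wheel at wrist pixel (304,230)) is open towards the rail, and the loupe lies clear below. I'll shift 46 mm sideways over the rail.

Request:
{"api": "drive_tool", "payload": {"commands": [{"tx": 0.57, "ty": -0.1, "tz": 0, "rx": 0, "ry": 0, "rz": 0, "grip": 1}, {"tx": 0.57, "ty": -0.1, "tz": 0, "rx": 0, "ry": 0, "rz": 0, "grip": 1}, {"tx": 0.57, "ty": -0.1, "tz": 0, "rx": 0, "ry": 0, "rz": 0, "grip": 1}, {"tx": 0.57, "ty": -0.1, "tz": 0, "rx": 0, "ry": 0, "rz": 0, "grip": 1}, {"tx": 0, "ty": 0, "tz": 0, "rx": 0, "ry": 0, "rz": 0, "grip": 1}, {"tx": 0, "ty": 0, "tz": 0, "rx": 0, "ry": 0, "rz": 0, "grip": 1}], "grip_force": 40}}

```text
clock: 8.4
tcp_pos: [0.5945, 0.0884, 0.225]
orientation: [-2.407, -2.019, 0.001]
contact_force: [0.3, -0.9, -2.1]
grip_width: 0.0126
```

```bash
python3 -c "
from m import *
meas('7')
import cv2
a=cv2.imread('pics/scene7.png')[180:330,180:340]; cv2.imwrite('pics/s7c.png',cv2.resize(a,None,fx=3.7,fy=3.7,interpolation=2))"
```

```text
{'clock': 8.4, 'tcp_pos': [0.5945, 0.0884, 0.225], 'orientation': [-2.4067, -2.0189, 0.0007], 'contact_force': [0.2969, -0.9118, -2.1495], 'moment': [0.0327, 0.0123, -0.0008], 'grip_width': 0.0126}
tool y deg -10.015088853314623 z [-5.e-04 -1.e-04 -1.e+00]
tcp in stand [0.0024 0.0719]
scene red 191 [-0.0046  0.0647  0.2183] [0.0089 0.0864 0.2606]
scene yel 429 [-0.0163  0.0347  0.0973] [0.023  0.1072 0.1463] ((3.3430423736572266, 70.94297790527344), (72.48369598388672, 39.2935791015625), 89.83164978027344)
scene rail x [-0.0058  0.0071] dz [-0.0008 -0.0002  0.0005]
top red 5 [0.0017 0.0565 0.2531] [0.0059 0.0583 0.2581]
top yel 98 [-0.0205  0.0347  0.0967] [0.022  0.0679 0.1401] ((0.8204460144042969, 51.254798889160156), (33.1417121887207, 42.43861770629883), 89.80847930908203)
top rail x [-0.0054  0.0082] dz [-0.0033 -0.002  -0.0003]
```

View pics/s7c.png

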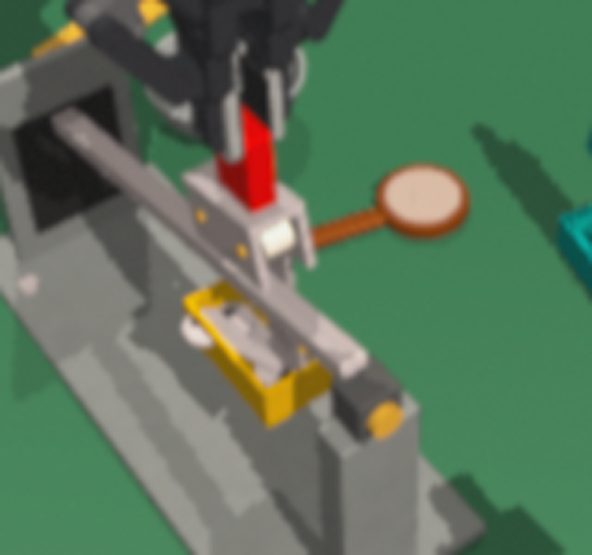

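View pics/w7.png

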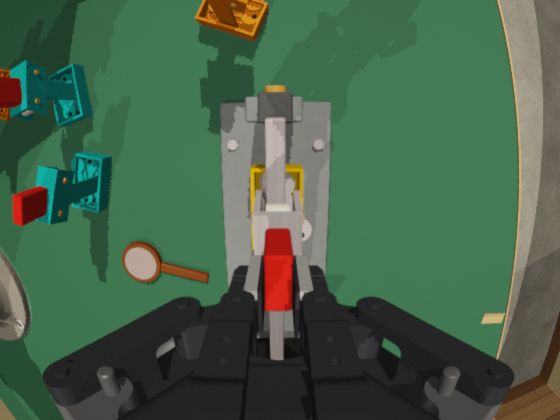

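The rail lies between leg and lip, with no side force. It sits at stand x ≈ +1 mm and about 1 to 2 mm below the marks. I'll lower in stages.

Request:
{"api": "drive_tool", "payload": {"commands": [{"tx": 0, "ty": 0, "tz": -0.4, "rx": 0, "ry": 0, "rz": 0, "grip": 1}, {"tx": 0, "ty": 0, "tz": -0.4, "rx": 0, "ry": 0, "rz": 0, "grip": 1}, {"tx": 0, "ty": 0, "tz": -0.1, "rx": 0, "ry": 0, "rz": 0, "grip": 1}, {"tx": 0, "ty": 0, "tz": -0.1, "rx": 0, "ry": 0, "rz": 0, "grip": 1}, {"tx": 0, "ty": 0, "tz": 0, "rx": 0, "ry": 0, "rz": 0, "grip": 1}, {"tx": 0, "ty": 0, "tz": 0, "rx": 0, "ry": 0, "rz": 0, "grip": 1}], "grip_force": 40}}

```text
clock: 9.3
tcp_pos: [0.5948, 0.0885, 0.2054]
orientation: [2.407, 2.019, 0.001]
contact_force: [-0.6, -0.2, -1.2]
grip_width: 0.0126
```

Request:
{"api": "drive_tool", "payload": {"commands": [{"tx": 0, "ty": 0, "tz": -0.05, "rx": 0, "ry": 0, "rz": 0, "grip": 1}, {"tx": 0, "ty": 0, "tz": -0.05, "rx": 0, "ry": 0, "rz": 0, "grip": 1}, {"tx": 0, "ty": 0, "tz": 0, "rx": 0, "ry": 0, "rz": 0, "grip": 1}], "grip_force": 40}}

```text
clock: 9.68
tcp_pos: [0.5946, 0.0885, 0.2031]
orientation: [-2.407, -2.019, 0.0]
contact_force: [0.6, 0.6, -2.1]
grip_width: 0.0128
```

Request:
{"api": "drive_tool", "payload": {"commands": [{"tx": 0, "ty": 0, "tz": -0.05, "rx": 0, "ry": 0, "rz": 0, "grip": 1}, {"tx": 0, "ty": 0, "tz": -0.05, "rx": 0, "ry": 0, "rz": 0, "grip": 1}, {"tx": 0, "ty": 0, "tz": 0, "rx": 0, "ry": 0, "rz": 0, "grip": 1}], "grip_force": 40}}

```text
clock: 10.05
tcp_pos: [0.5946, 0.0885, 0.2011]
orientation: [-2.407, -2.019, 0.0]
contact_force: [0.5, -0.2, -2.7]
grip_width: 0.0128
```

Request:
{"api": "drive_tool", "payload": {"commands": [{"tx": 0, "ty": 0, "tz": -0.05, "rx": 0, "ry": 0, "rz": 0, "grip": 1}, {"tx": 0, "ty": 0, "tz": 0, "rx": 0, "ry": 0, "rz": 0, "grip": 1}], "grip_force": 40}}

```text
clock: 10.3
tcp_pos: [0.5946, 0.0885, 0.2001]
orientation: [-2.407, -2.019, 0.0]
contact_force: [0.5, 0.3, -1.2]
grip_width: 0.0125
```

Request:
{"api": "drive_tool", "payload": {"commands": [{"tx": 0, "ty": 0, "tz": -0.05, "rx": 0, "ry": 0, "rz": 0, "grip": 1}, {"tx": 0, "ty": 0, "tz": 0, "rx": 0, "ry": 0, "rz": 0, "grip": 1}], "grip_force": 40}}

```text
clock: 10.55
tcp_pos: [0.5946, 0.0885, 0.1991]
orientation: [-2.407, -2.019, 0.0]
contact_force: [0.3, 1.2, -2.7]
grip_width: 0.0123
```

Request:
{"api": "drive_tool", "payload": {"commands": [{"tx": 0, "ty": 0, "tz": -0.04, "rx": 0, "ry": 0, "rz": 0, "grip": 1}, {"tx": 0, "ty": 0, "tz": 0, "rx": 0, "ry": 0, "rz": 0, "grip": 1}], "grip_force": 40}}

```text
clock: 10.8
tcp_pos: [0.5946, 0.0885, 0.1983]
orientation: [-2.407, -2.019, 0.0]
contact_force: [0.1, -0.3, -1.7]
grip_width: 0.013
```

Request:
{"api": "drive_tool", "payload": {"commands": [{"tx": 0, "ty": 0, "tz": -0.03, "rx": 0, "ry": 0, "rz": 0, "grip": 1}, {"tx": 0, "ty": 0, "tz": 0, "rx": 0, "ry": 0, "rz": 0, "grip": 1}], "grip_force": 40}}

```text
clock: 11.05
tcp_pos: [0.5947, 0.0885, 0.1978]
orientation: [-2.407, -2.019, 0.0]
contact_force: [-0.2, -0.5, -2.6]
grip_width: 0.0124
```

Request:
{"api": "drive_tool", "payload": {"commands": [{"tx": 0, "ty": 0, "tz": -0.03, "rx": 0, "ry": 0, "rz": 0, "grip": 1}, {"tx": 0, "ty": 0, "tz": 0, "rx": 0, "ry": 0, "rz": 0, "grip": 1}], "grip_force": 40}}

```text
clock: 11.3
tcp_pos: [0.5946, 0.0885, 0.1971]
orientation: [-2.407, -2.019, 0.0]
contact_force: [0.5, 1.1, -1.4]
grip_width: 0.0126
```

Request:
{"api": "drive_tool", "payload": {"commands": [{"tx": 0, "ty": 0, "tz": -0.03, "rx": 0, "ry": 0, "rz": 0, "grip": 1}, {"tx": 0, "ty": 0, "tz": 0, "rx": 0, "ry": 0, "rz": 0, "grip": 1}], "grip_force": 40}}

```text
clock: 11.55
tcp_pos: [0.5946, 0.0885, 0.1965]
orientation: [-2.407, -2.019, 0.0]
contact_force: [-1.0, -0.2, -1.3]
grip_width: 0.0128
```

Request:
{"api": "drive_tool", "payload": {"commands": [{"tx": 0, "ty": 0, "tz": -0.03, "rx": 0, "ry": 0, "rz": 0, "grip": 1}, {"tx": 0, "ty": 0, "tz": 0, "rx": 0, "ry": 0, "rz": 0, "grip": 1}], "grip_force": 40}}

```text
clock: 11.8
tcp_pos: [0.5946, 0.0885, 0.1959]
orientation: [-2.407, -2.019, 0.0]
contact_force: [0.7, 0.0, -2.2]
grip_width: 0.0131
```

Request:
{"api": "drive_tool", "payload": {"commands": [{"tx": 0, "ty": 0, "tz": -0.03, "rx": 0, "ry": 0, "rz": 0, "grip": 1}, {"tx": 0, "ty": 0, "tz": 0, "rx": 0, "ry": 0, "rz": 0, "grip": 1}], "grip_force": 40}}

```text
clock: 12.05
tcp_pos: [0.5947, 0.0885, 0.1954]
orientation: [2.407, 2.019, 0.0]
contact_force: [-0.1, 0.1, -2.0]
grip_width: 0.0125
```

```bash
python3 -c "
from m import *
meas('8')
import cv2
a=cv2.imread('pics/scene8.png')[180:330,180:340]; cv2.imwrite('pics/s8c.png',cv2.resize(a,None,fx=3.7,fy=3.7,interpolation=2))"
```

```text
{'clock': 12.05, 'tcp_pos': [0.5947, 0.0885, 0.1954], 'orientation': [2.4067, 2.0192, 0.0], 'contact_force': [-0.0559, 0.1129, -1.9545], 'moment': [-0.0254, 0.0177, -0.036], 'grip_width': 0.0125}
tool y deg -10.005221453054967 z [ 0. -0. -1.]
tcp in stand [0.0026 0.072 ]
scene red 168 [-0.0039  0.0673  0.1907] [0.0096 0.0863 0.2302]
scene yel 518 [-0.0212  0.0333  0.0684] [0.0236 0.1073 0.105 ] ((1.023345947265625, 70.28852081298828), (73.78971099853516, 44.72447204589844), 89.58255004882812)
scene rail x [-0.006   0.0071] dz [-0.0009 -0.0003  0.0004]
top red 18 [-0.0024  0.0562  0.2234] [0.0086 0.0617 0.2288]
top yel 96 [-0.0204  0.0347  0.0662] [0.0049 0.0727 0.0978] ((-13.378686904907227, 50.15793991088867), (21.97848892211914, 41.75253677368164), 22.85494613647461)
top rail x [-0.0054  0.0084] dz [-0.0033 -0.0021 -0.0005]
```

View pics/s8c.png

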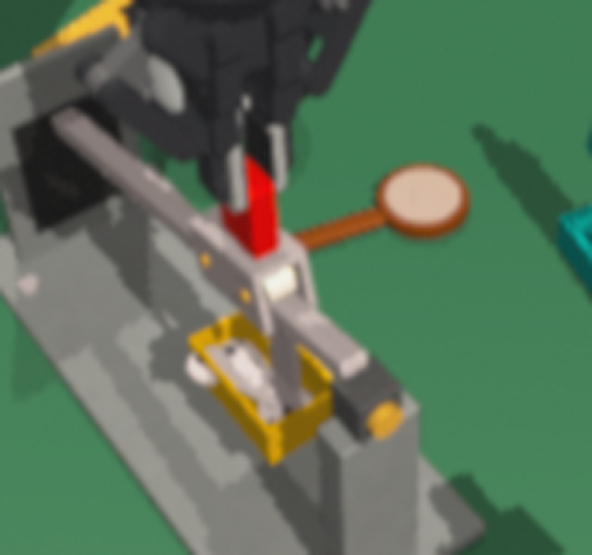

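Request:
{"api": "drive_tool", "payload": {"commands": [{"tx": 0, "ty": 0, "tz": -0.03, "rx": 0, "ry": 0, "rz": 0, "grip": 1}, {"tx": 0, "ty": 0, "tz": 0, "rx": 0, "ry": 0, "rz": 0, "grip": 1}], "grip_force": 40}}

```text
clock: 12.45
tcp_pos: [0.5949, 0.0883, 0.1952]
orientation: [2.407, 2.019, 0.001]
contact_force: [-0.2, -0.6, 1.9]
grip_width: 0.0128
```

Request:
{"api": "drive_tool", "payload": {"commands": [{"tx": 0, "ty": 0, "tz": -0.03, "rx": 0, "ry": 0, "rz": 0, "grip": 1}, {"tx": 0, "ty": 0, "tz": 0, "rx": 0, "ry": 0, "rz": 0, "grip": 1}], "grip_force": 40}}

```text
clock: 12.7
tcp_pos: [0.5951, 0.0882, 0.195]
orientation: [2.407, 2.019, 0.001]
contact_force: [-2.7, -0.5, 6.0]
grip_width: 0.0129
```

Request:
{"api": "drive_tool", "payload": {"commands": [{"tx": 0, "ty": 0, "tz": -0.03, "rx": 0, "ry": 0, "rz": 0, "grip": 1}, {"tx": 0, "ty": 0, "tz": 0, "rx": 0, "ry": 0, "rz": 0, "grip": 1}], "grip_force": 40}}

```text
clock: 12.95
tcp_pos: [0.5953, 0.0881, 0.1949]
orientation: [2.407, 2.018, 0.002]
contact_force: [-2.5, -1.5, 7.9]
grip_width: 0.0127
```

Contact: the force rose from about −2 N to +8 N, so the rail is carrying about 10 N. I'll ease off to a light bearing.

Request:
{"api": "drive_tool", "payload": {"commands": [{"tx": 0, "ty": 0, "tz": 0.04, "rx": 0, "ry": 0, "rz": 0, "grip": 1}, {"tx": 0, "ty": 0, "tz": 0, "rx": 0, "ry": 0, "rz": 0, "grip": 1}, {"tx": 0, "ty": 0, "tz": 0, "rx": 0, "ry": 0, "rz": 0, "grip": 1}], "grip_force": 40}}

```text
clock: 13.32
tcp_pos: [0.595, 0.0882, 0.195]
orientation: [2.407, 2.019, 0.001]
contact_force: [-1.4, -1.5, 6.7]
grip_width: 0.0128
```

```bash
python3 -c "
from m import *
meas('9')
import cv2
a=cv2.imread('pics/scene9.png')[180:330,180:340]; cv2.imwrite('pics/s9c.png',cv2.resize(a,None,fx=3.7,fy=3.7,interpolation=2))"
```

```text
{'clock': 13.325, 'tcp_pos': [0.595, 0.0882, 0.195], 'orientation': [2.4066, 2.0186, 0.0009], 'contact_force': [-1.4073, -1.5121, 6.7411], 'moment': [-0.3697, 0.4634, 0.026], 'grip_width': 0.0128}
tool y deg -10.020370964756776 z [ 8.e-04  0.e+00 -1.e+00]
tcp in stand [0.003  0.0718]
scene red 164 [-0.0043  0.0659  0.191 ] [0.01   0.0863 0.2305]
scene yel 511 [-0.0209  0.0325  0.0679] [0.0232 0.107  0.1003] ((1.317361831665039, 69.74476623535156), (43.94786834716797, 74.64106750488281), 0.49065107107162476)
scene rail x [-0.0063  0.0071] dz [-0.001  -0.0003  0.0004]
top red 17 [-0.0025  0.0559  0.223 ] [0.0087 0.0611 0.2303]
top yel 100 [-0.0202  0.0339  0.0656] [0.0079 0.0706 0.0956] ((-6.202301025390625, 52.20866394042969), (27.909940719604492, 36.9014778137207), 0.4812486171722412)
top rail x [-0.0054  0.0082] dz [-0.0034 -0.0022 -0.0006]
```

View pics/s9c.png

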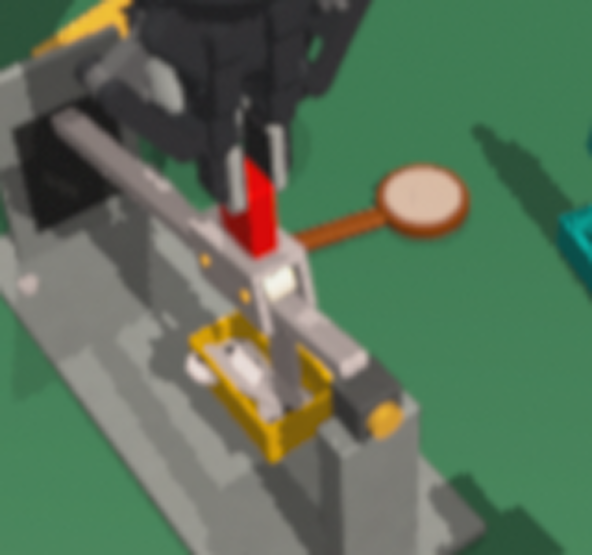

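View pics/w9.png

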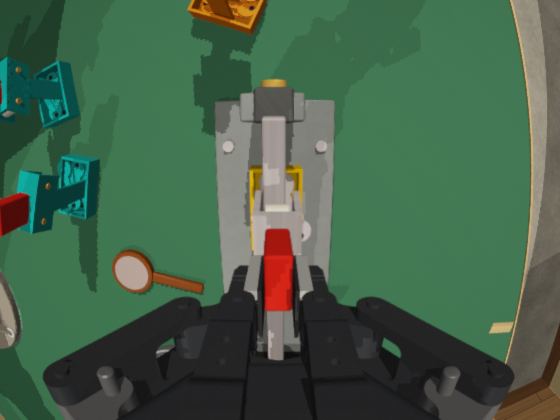

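Request:
{"api": "drive_tool", "payload": {"commands": [{"tx": 0, "ty": 0, "tz": 0.05, "rx": 0, "ry": 0, "rz": 0, "grip": 1}, {"tx": 0, "ty": 0, "tz": 0, "rx": 0, "ry": 0, "rz": 0, "grip": 1}, {"tx": 0, "ty": 0, "tz": 0, "rx": 0, "ry": 0, "rz": 0, "grip": 1}], "grip_force": 40}}

```text
clock: 13.85
tcp_pos: [0.5947, 0.0886, 0.1953]
orientation: [2.407, 2.019, 0.0]
contact_force: [0.2, -1.1, 0.7]
grip_width: 0.0128
```

Rail load is now about 3 N, a light bearing. I'll hold for 0.4 s and then open.

Request:
{"api": "drive_tool", "payload": {"commands": [{"tx": 0, "ty": 0, "tz": 0, "rx": 0, "ry": 0, "rz": 0, "grip": 1}, {"tx": 0, "ty": 0, "tz": 0, "rx": 0, "ry": 0, "rz": 0, "grip": 1}, {"tx": 0, "ty": 0, "tz": 0, "rx": 0, "ry": 0, "rz": 0, "grip": 1}], "grip_force": 40}}

```text
clock: 14.22
tcp_pos: [0.5947, 0.0886, 0.1953]
orientation: [2.407, 2.019, 0.0]
contact_force: [0.2, -0.1, -0.2]
grip_width: 0.0127
```

Request:
{"api": "drive_tool", "payload": {"commands": [{"tx": 0, "ty": 0, "tz": 0, "rx": 0, "ry": 0, "rz": 0, "grip": -1}, {"tx": 0, "ty": 0, "tz": 0, "rx": 0, "ry": 0, "rz": 0, "grip": -1}, {"tx": 0, "ty": 0, "tz": 0, "rx": 0, "ry": 0, "rz": 0, "grip": -1}], "grip_force": 40}}

```text
clock: 14.6
tcp_pos: [0.5946, 0.0885, 0.1954]
orientation: [-2.407, -2.019, 0.0]
contact_force: [-0.2, 0.7, 0.2]
grip_width: 0.0665
```

```bash
python3 - <<'E'
from h import *
st(); f=eyes.grab_frame('scene'); cv2.imwrite('pics/s10.png',f['frame'])
E
```

```text
{'clock': 14.6, 'tcp_pos': [0.5946, 0.0885, 0.1954], 'orientation': [-2.4066, -2.0193, 0.0001], 'contact_force': [-0.179, 0.7487, 0.2193], 'moment': [-0.0502, -0.0352, -0.039], 'grip_width': 0.0665}
```

View pics/s10.png

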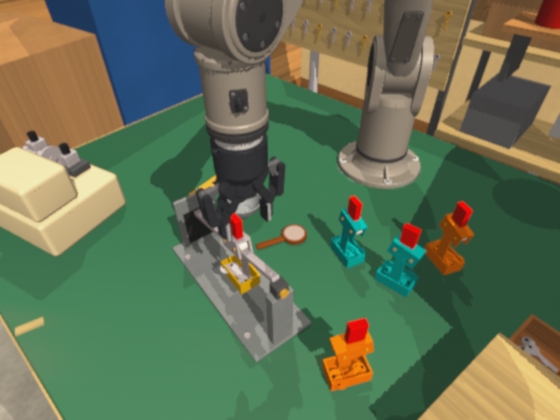

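The trolley at (235,235) is hanging upright and already rolling. I'll wait for it to come down, then lift the hand straight up.

Request:
{"api": "drive_tool", "payload": {"commands": [{"tx": 0, "ty": 0, "tz": 0, "rx": 0, "ry": 0, "rz": 0, "grip": -1}, {"tx": 0, "ty": 0, "tz": 0, "rx": 0, "ry": 0, "rz": 0, "grip": -1}, {"tx": 0, "ty": 0, "tz": 0, "rx": 0, "ry": 0, "rz": 0, "grip": -1}, {"tx": 0, "ty": 0, "tz": 0, "rx": 0, "ry": 0, "rz": 0, "grip": -1}, {"tx": 0, "ty": 0, "tz": 0.5, "rx": 0, "ry": 0, "rz": 0, "grip": -1}, {"tx": 0, "ty": 0, "tz": 1, "rx": 0, "ry": 0, "rz": 0, "grip": -1}, {"tx": 0, "ty": 0, "tz": 1, "rx": 0, "ry": 0, "rz": 0, "grip": -1}, {"tx": 0, "ty": 0, "tz": 1, "rx": 0, "ry": 0, "rz": 0, "grip": -1}, {"tx": 0, "ty": 0, "tz": 0.5, "rx": 0, "ry": 0, "rz": 0, "grip": -1}, {"tx": 0, "ty": 0, "tz": 0, "rx": 0, "ry": 0, "rz": 0, "grip": -1}], "grip_force": 40}}

```text
clock: 15.9
tcp_pos: [0.5951, 0.0885, 0.2762]
orientation: [2.406, 2.019, 0.002]
contact_force: [-0.1, 0.4, 0.0]
grip_width: 0.0855
```

```bash
cat > fin.py <<'E'
from h import *
import sys
def fin(tag):
    st()
    a=np.radians(-9.87); S=np.array([[np.cos(a),-np.sin(a)],[np.sin(a),np.cos(a)]])
    for cam in ('scene','top'):
        f=eyes.grab_frame(cam); cv2.imwrite(f'pics/{cam}{tag}.png',f['frame'])
        p,u,v=pts(f); b,g,rr=f['frame'][v,u].astype(int).T
        q=np.c_[(p[:,:2]-[.5798,.018])@S,p[:,2]]
        n=(abs(q[:,0])<.06)&(abs(q[:,1])<.2)
        red=n&(rr>100)&(g<60)&(b<70)&(p[:,2]>.1)
        if red.sum(): print(cam,'red',red.sum(),np.round(q[red].min(0),4),np.round(q[red].max(0),4))
        yel=n&(rr>90)&(g>70)&(b<70)&(p[:,2]<.1)&(p[:,2]>.015)
        if yel.sum(): print(cam,'yel',yel.sum(),np.round(q[yel].min(0),4),np.round(q[yel].max(0),4))
E
python3 -c "
from fin import *
fin('11')
a=cv2.imread('pics/scene11.png')[140:320,150:330]; cv2.imwrite('pics/s11c.png',cv2.resize(a,None,fx=3.2,fy=3.2,interpolation=2))"
```

```text
{'clock': 15.9, 'tcp_pos': [0.5951, 0.0885, 0.2762], 'orientation': [2.4063, 2.019, 0.0023], 'contact_force': [-0.0872, 0.3732, 0.0422], 'moment': [-0.0102, 0.0256, 0.0052], 'grip_width': 0.0855}
scene red 211 [-0.0271 -0.1408  0.1522] [ 0.0078 -0.0836  0.1942]
scene yel 417 [-0.0221 -0.1376  0.0328] [ 0.0236 -0.0622  0.0717]
top red 86 [-0.0053 -0.1121  0.1823] [ 0.0073 -0.0857  0.1936]
top yel 157 [-0.0203 -0.1348  0.03  ] [ 0.0087 -0.0638  0.0609]
```

View pics/s11c.png

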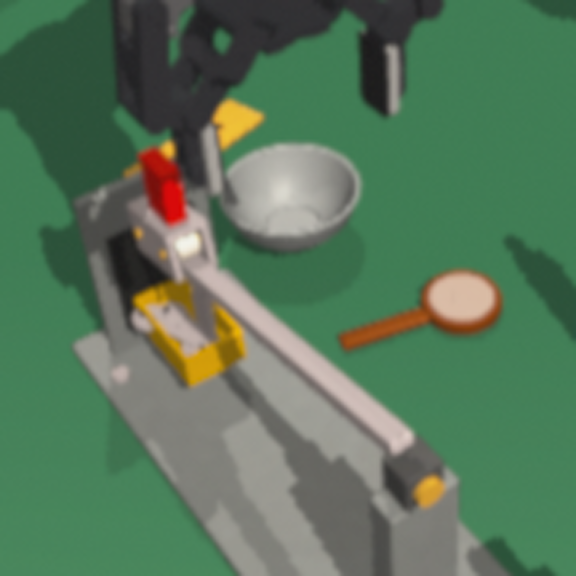

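View pics/top11.png

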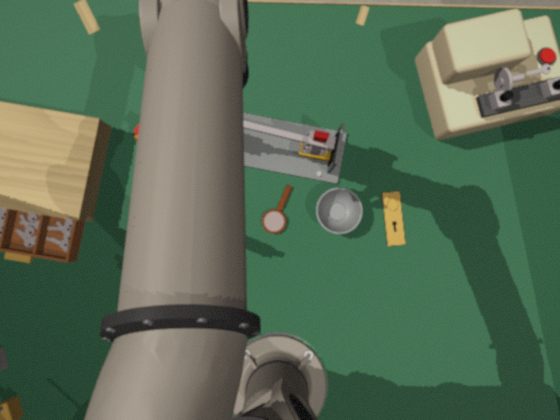

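Request:
{"api": "drive_tool", "payload": {"commands": [{"tx": 0, "ty": 0, "tz": 0, "rx": 0, "ry": 0, "rz": 0, "grip": -1}, {"tx": 0, "ty": 0, "tz": 0, "rx": 0, "ry": 0, "rz": 0, "grip": -1}, {"tx": 0, "ty": 0, "tz": 0, "rx": 0, "ry": 0, "rz": 0, "grip": -1}, {"tx": 0, "ty": 0, "tz": 0, "rx": 0, "ry": 0, "rz": 0, "grip": -1}, {"tx": 0, "ty": 0, "tz": 0, "rx": 0, "ry": 0, "rz": 0, "grip": -1}, {"tx": 0, "ty": 0, "tz": 0, "rx": 0, "ry": 0, "rz": 0, "grip": -1}, {"tx": 0, "ty": 0, "tz": 0, "rx": 0, "ry": 0, "rz": 0, "grip": -1}, {"tx": 0, "ty": 0, "tz": 0, "rx": 0, "ry": 0, "rz": 0, "grip": -1}, {"tx": 0, "ty": 0, "tz": 0, "rx": 0, "ry": 0, "rz": 0, "grip": -1}, {"tx": 0, "ty": 0, "tz": 0, "rx": 0, "ry": 0, "rz": 0, "grip": -1}], "grip_force": 40}}

```text
clock: 17.25
tcp_pos: [0.5947, 0.0885, 0.2754]
orientation: [-2.407, -2.019, -0.0]
contact_force: [0.2, 0.8, -0.3]
grip_width: 0.0853
```

Request:
{"api": "drive_tool", "payload": {"commands": [{"tx": 0, "ty": 0, "tz": 0, "rx": 0, "ry": 0, "rz": 0, "grip": -1}, {"tx": 0, "ty": 0, "tz": 0, "rx": 0, "ry": 0, "rz": 0, "grip": -1}, {"tx": 0, "ty": 0, "tz": 0, "rx": 0, "ry": 0, "rz": 0, "grip": -1}, {"tx": 0, "ty": 0, "tz": 0, "rx": 0, "ry": 0, "rz": 0, "grip": -1}, {"tx": 0, "ty": 0, "tz": 0, "rx": 0, "ry": 0, "rz": 0, "grip": -1}, {"tx": 0, "ty": 0, "tz": 0, "rx": 0, "ry": 0, "rz": 0, "grip": -1}, {"tx": 0, "ty": 0, "tz": 0, "rx": 0, "ry": 0, "rz": 0, "grip": -1}, {"tx": 0, "ty": 0, "tz": 0, "rx": 0, "ry": 0, "rz": 0, "grip": -1}], "grip_force": 40}}

```text
clock: 18.25
tcp_pos: [0.5947, 0.0885, 0.2754]
orientation: [2.407, 2.019, 0.0]
contact_force: [-0.2, 0.4, -0.3]
grip_width: 0.0851
```

```bash
python3 -c "
from fin import *
fin('12')
fin('13')
a=cv2.imread('pics/scene13.png')[140:320,150:330]; cv2.imwrite('pics/s13c.png',cv2.resize(a,None,fx=3.2,fy=3.2,interpolation=2))
# stop plate face
f=eyes.grab_frame('scene'); p,u,v=pts(f); a=np.radians(-9.87); S=np.array([[np.cos(a),-np.sin(a)],[np.sin(a),np.cos(a)]]); q=(p[:,:2]-[.5798,.018])@S
f0=np.load('/tmp/p_scene.npz'); q0=(f0['P'][:,:2]-[.5798,.018])@S; k=(abs(q0[:,0])<.05)&(q0[:,1]<-.1)&(q0[:,1]>-.16)&(f0['P'][:,2]>.05)&(f0['P'][:,2]<.1); print(np.percentile(q0[k,1],[5,25,50,75,95]))
for n,c in (('loupe','top'),('escutcheon','top'),('bowl','top')):
    ff=eyes.grab_frame(c); d=spotter.masks_of(c,n)
    if d: print(n,round(d[0]['confidence'],2),np.round(np.median(pts(ff,np.array(d[0]['mask'],bool))[0],0),3))
"
```

```text
{'clock': 18.25, 'tcp_pos': [0.5947, 0.0885, 0.2754], 'orientation': [2.4067, 2.0193, 0.0001], 'contact_force': [-0.1875, 0.3817, -0.2562], 'moment': [0.0292, 0.0226, -0.0138], 'grip_width': 0.0851}
scene red 209 [-0.0068 -0.1142  0.1528] [ 0.0081 -0.0832  0.1947]
scene yel 416 [-0.0226 -0.1379  0.0311] [ 0.0233 -0.0617  0.07  ]
top red 85 [-0.0053 -0.1121  0.182 ] [ 0.0065 -0.0857  0.1943]
top yel 158 [-0.0201 -0.1352  0.03  ] [ 0.0064 -0.0638  0.0704]
{'clock': 18.35, 'tcp_pos': [0.5947, 0.0885, 0.2754], 'orientation': [-2.4067, -2.0193, -0.0001], 'contact_force': [-0.3106, -0.6188, 0.3004], 'moment': [0.0195, -0.0616, -0.0042], 'grip_width': 0.0858}
scene red 211 [-0.0068 -0.112   0.1542] [ 0.0077 -0.0827  0.1951]
scene yel 416 [-0.0223 -0.1373  0.0333] [ 0.0232 -0.0623  0.069 ]
top red 87 [-0.0055 -0.1121  0.1836] [ 0.007  -0.0858  0.195 ]
top yel 158 [-0.0206 -0.1353  0.0309] [ 0.0064 -0.0638  0.0703]
[-0.14154947 -0.13997677 -0.13714923 -0.13614303 -0.13493453]
loupe 0.97 [0.396 0.009 0.01 ]
bowl 0.91 [ 0.42  -0.142  0.02 ]
```

View pics/s13c.png

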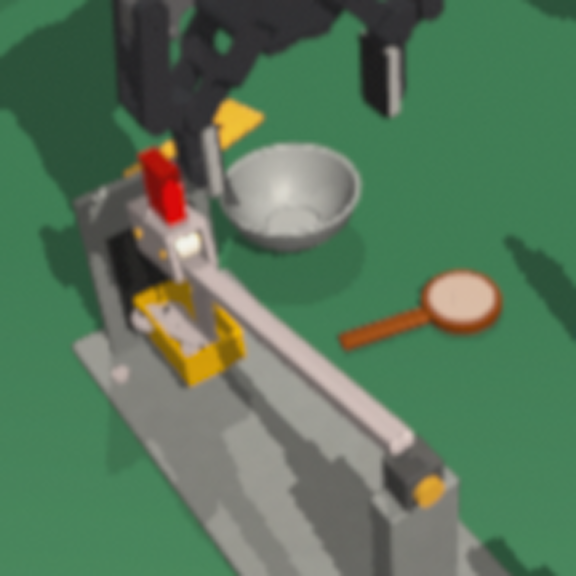

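```bash
python3 -c "
from h import *
import numpy as np,cv2
a=cv2.imread('pics/top0.png').astype(int);b=cv2.imread('pics/top13.png').astype(int)
print('escutcheon+bowl region diff',abs(a-b)[185:250,320:410].mean(), 'loupe',abs(a-b)[182:236,260:292].mean())
print(workorder.hand_in())"
```

```text
escutcheon+bowl region diff 9.806153846153846 loupe 4.631172839506172
the job is handed in; nothing more can be done
None
```

The trolley of key blanks hangs upright on the rail, at rest against the rubber stop, and the job is handed in at about 18.5 s of the 48 s. No verdict is reported.

**What I did:** I gripped the grey and yellow trolley by its red tab, turned it 32° to line up with the stand and passed the hook over the rail. Then I lowered it in 0.6 to 1 mm steps. It touched with the running line about 4 mm below the mark. The load on the rail peaked at about 10 N. I eased it to about 3 N, held that for over 0.4 s, then opened the fingers. It rolled down by itself, and I lifted the hand clear.

**Last checks:**
- **At rest:** the two final measurements 0.1 s apart agreed to within about 2 mm.
- **Sideways:** the tab centre is about 0.5 mm from the stand's x = 0.
- **Height:** the tab centre is at about 0.173 m, as expected.
- **Robot:** the hand is well clear and reads no force.
- **Loupe and bowl:** both were found again, 3.6 mm and 1 mm from their starting points, about the size of the measuring error.

**What disagreed or failed:**
- **Stop position:** the tab centre measured y ≈ −0.098 m in my stand frame, not −0.089 m. That is just inside the −0.099 m limit. The stop face also measured about 10 mm low (near −0.135 m), so I put this down to my estimate of the stand's origin. The tab-to-pad gap came out near 36 mm, as it should.
- **Release point:** that offset would put the release point at about y = 0.08 m, still on the upper half.
- **Escutcheon:** the network did not find it in the last top picture. The comparison with the first picture was not conclusive, because the arm's shadow had changed the scene. It looks unmoved in the picture, and nothing went near it.

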